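# Shut the vial case without letting its lid slam

### The job

The vial case stands open with its loose lid leaning back. Nudge the lid forward over its balance with a finger, catch it on a finger as it falls and lower it gently until it is fully shut: do not let it slam, grip it, press hard on it or shift the case. Leave the two bottles and the beaker beside it alone.

Things in the scene. Friction and masses are not known exactly. Their poses are not given: they have to be found in the camera images.
- vial_case: Dark blue hinged case with vials inside, loose on the worktop, 0.6 to 0.9 kg. Origin: centre of its underside. Own x points from its front (lip side, facing the robot's left) to its hinge side (robot's right), y away from the robot, z up. Bottom part x -56 to +58, y -85 to +85 mm, rim at z = 52 mm; a closure tab in mid-front, 30 mm wide, reaches x = -60 mm at z 41 to 49 mm.
- vial_case_lid (a joint): Opening angle of the lid in rad: 0 = shut, 1.83 = stop, leaning 15 degrees back past upright. It starts leaning back against the stop. It stays where it is left between about 1.15 and 1.5; below that it falls shut by its own weight (0.15 kg), about 0.8 N at the lip to carry it when nearly shut. No latch, spring or brake; hinge friction 0.015 N m.
- hinge (a point): Hinge axis of the lid, midway along it: in the case's frame at x = +60 mm, z = 53 mm; the axis runs along the case's y. In the lid: r = distance from the hinge towards the free edge, h = height above the lid's lower plane (towards its outer, top face). The lid is a shallow tray, open on its inner side, 170 mm wide along y, r = 2 to 116 mm, h = 0 to 21 mm, rims 3 mm thick.
- lid_lip (a point): Outer lower edge of the lid's lip, middle of the lid's free edge, at r = 122 mm, h = -1 mm (moves with the lid; in the case's frame at x = -62 mm, z = 52 mm when shut). The lip is 34 mm wide, stands 6 mm out from the lid's front wall and spans h = -1 to 11 mm; shut, there is free space in front of and below it apart from the closure tab.
- dropper: Small amber dropper bottle, 33 mm across, 100 mm tall, loose, behind the hinge side of the case (0.15 to 0.18 m from the case's centre), towards its far end; origin at the centre of its foot. Bystander.
- white_bottle: White square bottle, 69 x 69 x 116 mm, loose, beside the end of the case away from the robot; origin at the centre of its foot. Bystander.
- small_beaker: Small clear beaker, 55 mm across, 54 mm tall, loose, behind the hinge side of the case, towards its near end; origin at the centre of its foot. Bystander.

How it is judged:
By the outcome, as a careful person would: the job done as asked, in the order asked, and still so for the second after the job is handed in, with the robot touching nothing.
It also fails if it takes over 45 s, if anything falls off the work surface, if the arm or the gripper's body presses on something with over 40 N, if the wrist force passes 120 N, or if a joint passes its speed limit or range.

### The arm

A 6-joint arm with a two-finger parallel gripper is mounted at the origin on a cart in front of the work surface, level with it; the furniture and walls round the work are solid. World frame = base frame: x ahead of the robot, y to its left, z up, the work surface at z = 0. Lengths are in m, angles in rad, forces in N, time in s.
With the tool pointing down it reaches from about 0.35 to 0.775 m from the base axis. Payload 5.5 kg.
Tool frame: the origin (TCP) lies between the finger pads; the fingertips stand 8 mm ahead of it and the grasp point (between the pads) lies 11 mm behind it; z points along the fingers, y is the line along which they close (so a half turn about z gives the same grasp; the last joint's range is limited). The gripper opens to 85 mm and grips with 20 to 120 N. Pads are 22 mm wide; open, the fingers measure 114 mm over their backs; the gripper's body (76 mm by 85 mm) begins 54 mm behind the grasp point. The pads swing forward as they close: fully open they stand 13 mm farther back than shut.
Start: joints at [0.997, 0.313, 0.046, 1.304, 0, 1.431], TCP at [0.242, 0.522, 0.239] pointing down, gripper open.
Joint ranges: [-2.76, 2.76], [-0.86, 1.69], [-1.03, 1.26], [-2.2, 2.34], [-1.47, 1.5], [-3.14, 3.14]. Speed limits (rad/s): [2.57, 2.57, 3.14, 3.14, 3.14, 3.14].

### API

Orientations are given as a rotation vector (axis times angle).
In Python, from station import bot, eyes gives the robot as it stands. The module is installed in compiled form; this text tells all that it offers.
- The arm moves only by the tool step_arm, never from a script. Its argument "increments" is one flat list of numbers, 4 for each row, row after row: the shift along the world's x, y, z in mm, then the turn about the world's z in rad. In form: [tx, ty, tz, twist, tx, ty, tz, twist, ...]. A call has 1 to 20 rows; each row is the pose to reach, as a shift and turn from the pose commanded when the call began; what a row does not reach only later rows make up. A row lasts 1/12 s, in which the tool goes at most 41.7 mm and 7.16 degrees, less where a joint would pass 70% of its speed; a pose out of reach is approached as far as the arm can. A call with a gripper value outside its range is refused whole. "gripper" is the gripper command: -1 is fully open, 1 is shut, values between are in proportion, set as the call begins (left out, the last holds). The fingers move at their own pace and stop on an object; "grip_force" is the grip in N (left out, the last holds). Time passes only in rows, so rows that repeat a pose let the fingers close. It gives the time, the measured TCP pose, the force, the opening and the grip force at its end, in the units of the state.
- bot.observe(): the state, without advancing time (a new reading comes with each control period).
- eyes.get_image(name): name is "scene" or "side" or "wrist"; returns (picture, depth): 400x640x3 uint8, red, green, blue; 400x640 float32, m along the optical axis (not along the pixel's ray), 0 where there is no reading.
- eyes.get_calibration(name): a dict with "camera_matrix" (3x3 intrinsics, pixels), "world_from_camera" (4x4, takes a point from camera to world coordinates). Camera axes: x right, y down, z forward; pixel columns grow to the right and rows downward; lengths in m; the calibration is good to about 2 mm. A picture is of the moment at which its call begins: read the wrist's pose just before it. get_calibration takes no time and is no camera call; for the wrist camera it gives the pose at the moment of the call.
- bot.sign_off(): hands the job in; it is judged then, once.
The state is a dict: "time": time; "joint_positions": joint angles; "qd": joint speeds; "tau": joint torques, N m; "eef_pos": TCP position; "tool_rot": TCP orientation; "wrist_force": force on the tool from outside, world axes, zero at the start; "wrist_torque": the same for the moment, N m; "width": opening from 0.0 (shut) to 1.0 (fully open); "grip_force": force on a finger pad.
Only numpy, scipy, OpenCV 4.12 (cv2) and the standard library are available. Lean on these libraries where they do the work, as an engineer would, in place of code of your own. Each camera call takes 0.05 s, during which the arm holds its last target. There are 200 camera calls.

## Working session

There is one attempt and no reset: what is moved stays moved. The work goes in short steps, Python scripts to look and compute and a tool call to move; the robot and the scene stay as the last step left them, time stands still between calls to the robot, and variables do not carry over. Pictures are saved under pics/ and viewed, at most 10 in all, crops included, and the job is handed in when it is done.

Besides the shell and the picture viewer there is one more tool, called after "Call:" by a JSON object that holds its "method" and its "body". step_arm: Moves the arm, as the interface text tells. Its arguments: {"type":"object","properties":{"increments":{"type":"array"},"gripper":{"type":"number"},"grip_force":{"type":"number"}},"required":["increments"]}

```bash
mkdir -p pics; python3 - <<'E'
from station import bot, eyes
import cv2, numpy as np
s=bot.observe(); print({k:np.round(v,3) for k,v in s.items()})
ims=[]
for n in ("scene","side"):
    p,d=eyes.get_image(n); c=eyes.get_calibration(n)
    np.savez(f"{n}.npz",p=p,d=d,K=c["camera_matrix"],T=c["world_from_camera"])
    cv2.imwrite(f"pics/{n}0.png",p[:,:,::-1]); print(n,np.round(c["camera_matrix"],1).tolist(),np.round(c["world_from_camera"],3).tolist())
E
```

```text
{'time': np.float64(0.0), 'joint_positions': array([ 0.997,  0.314,  0.045,  1.304, -0.   ,  1.431]), 'qd': array([-0.001, -0.001,  0.001, -0.001, -0.   , -0.002]), 'tau': array([ 3.0000e-03, -4.8063e+01,  2.9853e+01,  1.9000e-02,  0.0000e+00,
        0.0000e+00]), 'eef_pos': array([0.241, 0.521, 0.238]), 'tool_rot': array([-6.760e-01, -3.067e+00,  3.000e-03]), 'wrist_force': array([-0.451, -0.513, -0.007]), 'wrist_torque': array([-0.021,  0.001, -0.036]), 'grip_force': np.float64(0.0), 'width': np.float64(0.996)}
scene [[389.7, 0.0, 328.4], [0.0, 389.7, 193.3], [0.0, 0.0, 1.0]] [[0.981, 0.12, -0.155, 0.692], [0.196, -0.671, 0.716, -0.763], [-0.018, -0.732, -0.681, 0.655], [0.0, 0.0, 0.0, 1.0]]
side [[463.1, 0.0, 314.4], [0.0, 463.1, 200.1], [0.0, 0.0, 1.0]] [[0.987, -0.108, 0.117, 0.471], [-0.16, -0.648, 0.744, -0.781], [-0.005, -0.754, -0.657, 0.632], [0.0, 0.0, 0.0, 1.0]]
```

View pics/scene0.png

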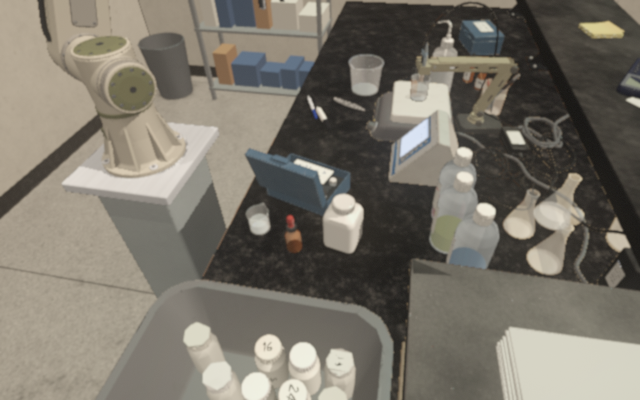

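View pics/side0.png

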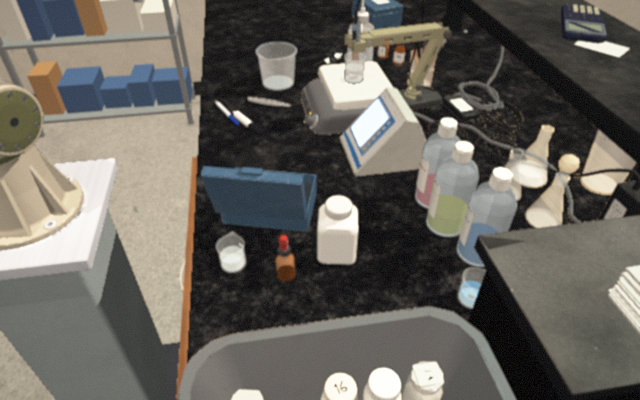

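The scene picture shows the case at about (300,180) with its lid leaning towards the camera. The dropper is at (292,235), the beaker at (258,218) and the white bottle at (343,222). The side view shows the back of the lid at (260,195). Next I'll measure with depth.

```bash
cat > h.py <<'E'
import numpy as np, cv2
def load(n):
    z=np.load(f"{n}.npz"); p,d,K,T=z["p"],z["d"],z["K"],z["T"]
    v,u=np.mgrid[:400,:640]
    c=np.stack([(u-K[0,2])/K[0,0]*d,(v-K[1,2])/K[1,1]*d,d],-1)
    return p,d,c@T[:3,:3].T+T[:3,3],cv2.cvtColor(p,cv2.COLOR_RGB2HSV)
E
python3 - <<'E'
from h import *
np.set_printoptions(precision=4,suppress=True)
for n,boxes in (("scene",dict(case=(245,145,355,215),drop=(284,214,304,254),bott=(322,194,365,252),beak=(244,203,273,236))),("side",dict(case=(200,160,320,232),drop=(272,232,298,284),bott=(315,195,360,266),beak=(214,232,250,274)))):
    p,d,W,H=load(n)
    for k,(a,b,c,e) in boxes.items():
        w=W[b:e,a:c].reshape(-1,3); h=H[b:e,a:c].reshape(-1,3); dd=d[b:e,a:c].ravel()
        ok=dd>0
        print(n,k,"bg z",np.median(w[ok&(h[:,2]<40),2]) if (ok&(h[:,2]<40)).any() else None)
        if k=="case": m=ok&(h[:,0]>95)&(h[:,0]<120)&(h[:,1]>90)&(w[:,2]>.01)
        else: m=ok&(w[:,2]>.012)&~((h[:,0]>95)&(h[:,0]<120)&(h[:,1]>90))
        q=w[m]; print(" n",len(q),"pct2",np.percentile(q,2,0),"med",np.median(q,0),"98",np.percentile(q,98,0))
        if k=="case":
            for z0 in np.arange(.01,.2,.015):
                s=q[abs(q[:,2]-z0)<.007]
                if len(s)>8:
                    f=np.polyfit(s[:,0],s[:,1],1); print("  z%.3f n%d x %.3f..%.3f y %.3f..%.3f med %.4f slope %.3f"%(z0,len(s),*np.percentile(s[:,0],[1,99]),*np.percentile(s[:,1],[1,99]),np.median(s[:,1]),f[0]))
E
```

```text
scene case bg z -0.0017803311445516723Traceback (most recent call last):
  File "<stdin>", line 11, in <module>
    return _quantile_unchecked(
        a, q, axis, out, overwrite_input, method, keepdims, weights)
    return _ureduce(a,
                    func=_quantile_ureduce_func,
    ...<5 lines>...
                    overwrite_input=overwrite_input,
                    method=method)
    r = func(a, **kwargs)
    result = _quantile(arr,
                       quantiles=q,
    ...<2 lines>...
                       out=out,
                       weights=wgt)
    slices_having_nans = np.isnan(arr[-1, ...])
                                  ~~~^^^^^^^^^
IndexError: index -1 is out of bounds for axis 0 with size 0
```

```bash
python3 - <<'E'
from h import *
np.set_printoptions(precision=4,suppress=True)
for n,pts in (("scene",[(290,180),(340,180),(265,160)]),("side",[(260,185),(260,210),(310,180)])):
    p,d,W,H=load(n)
    for u,v in pts: print(n,u,v,H[v,u],W[v,u],d[v,u])
def blue(H): return (H[:,0]>95)&(H[:,0]<118)&(H[:,1]>75)
for n,boxes in (("scene",dict(case=(245,145,355,215),drop=(284,214,304,254),bott=(322,194,365,252),beak=(244,203,273,236))),("side",dict(case=(200,160,320,232),drop=(272,232,298,284),bott=(315,195,360,266),beak=(214,232,250,274)))):
    p,d,W,H=load(n)
    for k,(a,b,c,e) in boxes.items():
        w=W[b:e,a:c].reshape(-1,3); h=H[b:e,a:c].reshape(-1,3); dd=d[b:e,a:c].ravel()
        m=(dd>0)&(w[:,2]>.012)&(blue(h)==(k=="case"))
        q=w[m]
        print(n,k,len(q))
        if len(q)<5: continue
        print(" pct2",np.percentile(q,2,0),"med",np.median(q,0),"98",np.percentile(q,98,0))
        if k=="case":
            for z0 in np.arange(.01,.2,.015):
                s=q[abs(q[:,2]-z0)<.007]
                if len(s)>8:
                    f=np.polyfit(s[:,0],s[:,1],1); print("  z%.3f n%d x %.3f..%.3f y %.3f..%.3f med %.4f slope %.3f"%(z0,len(s),*np.percentile(s[:,0],[1,99]),*np.percentile(s[:,1],[1,99]),np.median(s[:,1]),f[0]))
E
```

```text
scene 290 180 [101  29  70] [ 0.4828 -0.1754  0.1206] 0.8167246
scene 340 180 [30 15 70] [ 0.5678 -0.0538  0.0295] 0.9525136
scene 265 160 [100  48 123] [ 0.4306 -0.1671  0.1601] 0.8038388
side 260 185 [103  85  75] [ 0.4752 -0.1799  0.1479] 0.7664092
side 260 210 [102  81  72] [ 0.4706 -0.1569  0.072 ] 0.83291894
side 310 180 [104  84  85] [ 0.5786 -0.0443  0.038 ] 0.95172405
scene case 0
scene drop 409
 pct2 [ 0.4912 -0.2723  0.0136] med [ 0.5062 -0.2646  0.0486] 98 [ 0.5189 -0.2515  0.0966]
scene bott 1930
 pct2 [ 0.5497 -0.2512  0.0151] med [ 0.6022 -0.2346  0.0769] 98 [ 0.6383 -0.1246  0.1163]
scene beak 535
 pct2 [ 0.3922 -0.2391  0.0137] med [ 0.4134 -0.2152  0.035 ] 98 [ 0.4356 -0.1904  0.0531]
side case 4353
 pct2 [ 0.3885 -0.196   0.0149] med [ 0.4683 -0.1609  0.1104] 98 [ 0.5779 -0.0448  0.1687]
  z0.010 n163 x 0.401..0.582 y -0.156..-0.072 med -0.1297 slope -0.138
  z0.025 n392 x 0.399..0.586 y -0.156..-0.060 med -0.1295 slope -0.097
  z0.040 n109 x 0.554..0.587 y -0.157..-0.041 med -0.0589 slope 3.364
  z0.055 n401 x 0.401..0.585 y -0.178..-0.002 med -0.1472 slope 0.273

[... 184 characters left out ...]
140 med -0.1606 slope -0.290
  z0.115 n326 x 0.388..0.548 y -0.191..-0.144 med -0.1663 slope -0.300
  z0.130 n317 x 0.386..0.545 y -0.196..-0.147 med -0.1681 slope -0.303
  z0.145 n352 x 0.384..0.546 y -0.201..-0.150 med -0.1720 slope -0.301
  z0.160 n1045 x 0.384..0.543 y -0.200..-0.140 med -0.1733 slope -0.301
  z0.175 n106 x 0.448..0.480 y -0.176..-0.160 med -0.1674 slope -0.285
side drop 615
 pct2 [ 0.4882 -0.2723  0.014 ] med [ 0.502  -0.2649  0.0499] 98 [ 0.5173 -0.2532  0.0985]
side bott 2362
 pct2 [ 0.5638 -0.2508  0.0151] med [ 0.5965 -0.239   0.0838] 98 [ 0.6301 -0.1951  0.1172]
side beak 861
 pct2 [ 0.3915 -0.2386  0.0133] med [ 0.4132 -0.2151  0.0354] 98 [ 0.4344 -0.1897  0.0537]
```

```bash
python3 - <<'E'
from h import *
np.set_printoptions(precision=4,suppress=True)
p,d,W,H=load("side")
sub=(slice(160,232),slice(200,320)); w=W[sub].reshape(-1,3); h=H[sub].reshape(-1,3); dd=d[sub].ravel()
b=(dd>0)&(h[:,0]>95)&(h[:,0]<118)&(h[:,1]>60)
def plane(q):
    for _ in range(4):
        c=q.mean(0); n=np.linalg.svd(q-c,full_matrices=False)[2][2]; n*=-np.sign(n[1])
        r=(q-c)@n; q=q[abs(r)<max(2*r.std(),.0015)]
    return c,n,r.std(),len(q)
q=w[b]; 
c,n,s,k=plane(q[(q[:,2]>.07)&(q[:,2]<.155)]); print("lid",c,n,s,k,"tilt deg",np.degrees(np.arcsin(n[2])))
c2,n2,s2,k2=plane(q[(q[:,2]>.012)&(q[:,2]<.04)&(q[:,0]<.54)&(q[:,1]<-.1)]); print("back",c2,n2,s2,k2)
nh=n[:2]/np.linalg.norm(n[:2]); ex=nh; ey=np.array([-ex[1],ex[0]]); print("ex",ex,"ey",ey, "ex from back",n2[:2]/np.linalg.norm(n2[:2]))
# lid face h=21 => hinge: point = H + r*(.256 ex, .967 z)+21*(.967 ex,-.256)
th=1.83; 
zc=c[2]; r=(zc-.053+.021*.256)/.967; hx=c[:2]@ex-(.256*r+.021*.967); print("r",r,"case x0 along ex via lid",hx-.060,"via back wall",c2[:2]@ex-.058)
L=q[abs((q-c)@n)<.003]; L=L[(L[:,2]>.08)&(L[:,2]<.15)]; t=L[:,:2]@ey
print("y extents lid",np.percentile(t,[.3,50,99.7]))
for z0 in np.arange(.08,.15,.01):
    tt=t[abs(L[:,2]-z0)<.005]; print(round(z0,3),tt.min(),tt.max(),(tt.min()+tt.max())/2)
T=q[(q[:,2]>.167)]; t=T[:,:2]@ey; print("lip y",t.min(),t.max(),"ztop",q[:,2].max(),"x",np.median(T[:,:2]@ex))
E
```

```text
lid [ 0.4643 -0.1682  0.1146] [-0.2897 -0.9211 -0.2602] 0.0006496703692662159 2523 tilt deg -15.082770957978003
back [ 0.469  -0.1286  0.0206] [-0.2964 -0.955  -0.0138] 0.0007511250295320285 400
ex [-0.3    -0.9539] ey [ 0.9539 -0.3   ] ex from back [-0.2964 -0.9551]
r 0.06921620445245448 case x0 along ex via lid -0.07684814059150596 via back wall -0.07604940652505686
y extents lid [0.4095 0.4934 0.5769]
0.08 0.4092285367002348 0.5772960661067017 0.4932623014034683
0.09 0.40834129623666526 0.5772749586032284 0.49280812741994684
0.1 0.40832192201449263 0.5764498294667227 0.49238587574060766
0.11 0.4092049186024587 0.5771619227815965 0.4931834206920276
0.12 0.40849753775108044 0.5759750223115996 0.49223628003134
0.13 0.40952079610268904 0.5769682232650762 0.49324450968388267
0.14 0.4106480694816565 0.5772926322537595 0.493970350867708
lip y 0.4754391494272926 0.5099103684696098 ztop 0.17333471350960722 x 0.02117754417558493
```

Call:
{"method": "step_arm", "body": {"increments": [9, -34, 0, -0.04, 18, -68, 0, -0.08, 28, -102, 0, -0.12, 37, -136, 0, -0.16, 46, -170, 0, -0.2, 55, -204, 0, -0.24, 64, -238, 0, -0.28, 74, -272, 0, -0.32, 83, -306, 0, -0.36, 92, -340, 0, -0.4, 101, -374, 0, -0.44, 110, -408, 0, -0.48, 119, -442, 0, -0.52, 128, -476, 0, -0.56, 138, -510, 0, -0.6, 147, -544, 0, -0.64, 156, -578, 0, -0.68, 165, -612, 0, -0.72, 174, -646, 0, -0.742, 183, -677, 0, -0.742], "gripper": -1}}

```text
time: 1.77
eef_pos: [0.4246, -0.1573, 0.239]
tool_rot: [-1.745, -2.612, 0.0]
wrist_force: [1.2, 0.1, 0.3]
width: 1.001
grip_force: 0.0
```

```bash
cat >> h.py <<'E'
EX=np.array([-.299,-.9543]); EY=np.array([.9543,-.299]); O=np.array([.4934,-.0744])
def tocase(w): w=np.asarray(w); return np.stack([(w[...,:2]-O)@EX,(w[...,:2]-O)@EY,w[...,2]],-1)*1000
def snap(tag,names=("scene","side")):
    from station import bot,eyes
    for n in names:
        c=eyes.get_calibration(n); p,d=eyes.get_image(n)
        np.savez(f"{n}.npz",p=p,d=d,K=c["camera_matrix"],T=c["world_from_camera"])
        cv2.imwrite(f"pics/{tag}_{n}.png",p[:,:,::-1])
    from scipy.spatial.transform import Rotation as R
    s=bot.observe(); M=R.from_rotvec(s["tool_rot"]).as_matrix()
    print("t%.2f"%s["time"],"tcp case",tocase(s["eef_pos"]).round(1),"yang",np.degrees(np.arctan2(M[1,1],M[0,1])).round(1),"F",s["wrist_force"].round(2),"w",round(float(s["width"]),2))
E
python3 - <<'E'
from h import *
snap("hov",("scene","side","wrist"))
a=cv2.imread("pics/hov_side.png")[20:260,150:400]; b=cv2.imread("pics/hov_wrist.png")
cv2.imwrite("pics/hov.png",np.hstack([cv2.resize(a,(416,400)),cv2.resize(b,(384,240)).copy() if 0 else cv2.copyMakeBorder(cv2.resize(b,(384,240)),0,160,0,0,0)]))
E
```

```text
t1.92 tcp case [ 99.4 -40.7 238.6] yang 22.4 F [-0.84  0.76  0.57] w 1.0
```

View pics/hov.png

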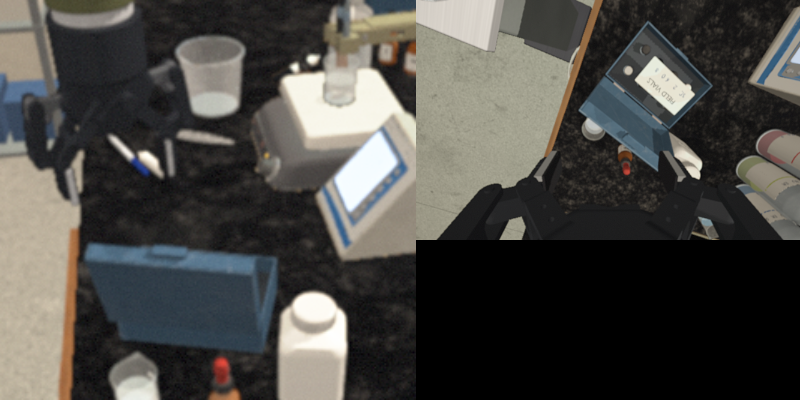

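The lid is at crop (180,290), with both fingertips above it at about (72,195) and (170,178) in the side view. Next I'll measure the fingertips from depth.

```bash
python3 - <<'E'
from h import *
np.set_printoptions(precision=1,suppress=True)
for n in ("side","scene","wrist"):
    p,d,W,H=load(n); C=tocase(W)
    m=(d>0)&(C[...,2]>185)&(C[...,2]<290)&(abs(C[...,0]-99)<90)&(abs(C[...,1]+41)<90)
    q=C[m]; print(n,len(q))
    # tool coords: along line dir d from B to A, phi=50.2
    ph=np.radians(72.6-22.4); dv=np.array([-np.cos(ph),np.sin(ph)]); pv=np.array([np.sin(ph),np.cos(ph)])
    l=(q[:,:2]-[99.4,-40.7])@dv; r=(q[:,:2]-[99.4,-40.7])@pv
    for nm,s in (("A",l>15),("B",l<-15)):
        if s.sum()<5: continue
        print(nm,"zmin",np.percentile(q[s,2],[0,1,3]))
        for z0 in (225,235,240,245,250,255,260,270):
            k=s&(abs(q[:,2]-z0)<2.5)
            if k.sum()>2: print("  z",z0,k.sum(),"l",np.percentile(l[k],[3,97]),"r",np.percentile(r[k],[3,97]))
E
```

```text
side 579
A zmin [244.3 245.7 247.8]
  z 245 9 l [42.7 43.4] r [-4.1 11.8]
  z 250 28 l [42.5 53.3] r [-3.4 16.5]
  z 255 31 l [42.2 55. ] r [-7.2 16.9]
  z 260 35 l [42.5 55.5] r [-6.  16.6]
  z 270 37 l [42.4 55.4] r [-2.9 16.5]
B zmin [245.3 246.9 248.9]
  z 245 6 l [-49.2 -43.2] r [10.5 15.2]
  z 250 16 l [-50.8 -42.5] r [ 9.5 16.7]
  z 255 30 l [-55.8 -44.2] r [ 9.3 16.1]
  z 260 38 l [-56.4 -43.3] r [-0.3 17. ]
  z 270 34 l [-56.5 -43.2] r [ 1.7 17.2]
scene 309
A zmin [244.8 245.8 248.2]
  z 245 4 l [42.6 47.2] r [-0.3 10.1]
  z 250 8 l [42.9 53.5] r [ 2.  11.6]
  z 255 18 l [42.6 54.4] r [-1.9 12.2]
  z 260 16 l [42.6 54.8] r [ 0.5 12.1]
  z 270 15 l [43.1 55.6] r [ 5.7 11.6]
B zmin [246.4 247.3 249.6]
  z 250 14 l [-53.6 -42.8] r [-7.3 11.8]
  z 255 18 l [-55.4 -42.7] r [ 2.9 12.1]
  z 260 16 l [-55.9 -43.4] r [ 4.8 12.4]
  z 270 20 l [-55.5 -43.1] r [-0.2 11.2]
wrist 5850
A zmin [242.4 244.8 246.9]
  z 245 109 l [42.5 48.5] r [-8.4 12.3]
  z 250 216 l [42.5 54.2] r [-8.8 12.3]
  z 255 267 l [42.5 55.7] r [-8.7 12.5]
  z 260 295 l [42.6 55.7] r [-8.9 12. ]
  z 270 383 l [42.5 55.6] r [-8.9 12.2]
B zmin [242.3 244.9 247.1]
  z 245 103 l [-47.9 -42.3] r [-8.4 11.4]
  z 250 215 l [-53.5 -42.3] r [-8.7 12.4]
  z 255 257 l [-54.9 -42.2] r [-8.8 12.3]
  z 260 310 l [-55.3 -42.2] r [-8.9 12.2]
  z 270 368 l [-55.4 -42.2] r [-8.9 12.2]
```

```bash
python3 - <<'E'
from h import *
np.set_printoptions(precision=4,suppress=True)
for n in ("side","scene","wrist"):
    p,d,W,H=load(n); C=tocase(W)
    # pts near predicted lid outer plane: x = 60+.256r+20.3, z=53+.967r-5.4
    z=C[...,2]; pred=60+.265*(z-47.6)+20.3
    hue=(H[...,0]>92)&(H[...,0]<120)&(H[...,1]>20)
    m=(d>0)&hue&(z>70)&(z<155)&(abs(C[...,0]-pred)<9)&(abs(C[...,1])<78)
    e=(C[...,0]-pred)[m]; f=np.polyfit(C[...,1][m],e,1) if m.sum()>20 else None
    print(n,m.sum(),"outer off x",np.median(e) if m.any() else None,"slope",f)
    pi=pred-19.5  # inner tray plane about h=18ish skip
    # lid ends
    mm=(d>0)&hue&(z>75)&(z<150)&(abs(C[...,0]-pred)<9)
    if mm.any(): print("  y ext",np.percentile(C[...,1][mm],[.3,99.7]))
    # lip top
    ml=(d>0)&hue&(z>167)&(z<180)&(abs(C[...,0]-95)<25)&(abs(C[...,1])<60)
    if ml.any(): print("  lip x",np.percentile(C[...,0][ml],[5,50,95]),"y",np.percentile(C[...,1][ml],[2,98]))
    # case floor/rim extents, table level
    mr=(d>0)&hue&(abs(z-52)<3)&(abs(C[...,0])<75)&(abs(C[...,1])<100)
    if mr.any(): print("  rim x",np.percentile(C[...,0][mr],[1,99]),"y",np.percentile(C[...,1][mr],[1,99]),mr.sum())
    mf=(d>0)&(abs(z)<8); print("  table z",np.median(z[mf]))
E
```

```text
side 2487 outer off x 0.22135675183712067 slope [0.0012 0.212 ]
  y ext [-84.0832 380.6801]
  lip x [ 92.4373  97.7922 102.4465] y [-16.717  15.982]
  rim x [-56.6157  56.8634] y [-80.2508  84.5471] 135
  table z 0.60197138672613
scene 1240 outer off x 0.8392279726121146 slope [0.0007 0.8406]
  y ext [-77.4658 425.4562]
  lip x [ 92.7631  97.6381 102.4764] y [-15.5208  17.0141]
  rim x [-56.2131  66.4076] y [-83.7572  85.7474] 128
  table z -0.6756569011407976
wrist 3498 outer off x -0.9579146900899218 slope [-0.0006 -0.9554]
  y ext [-84.8795  82.0693]
  lip x [ 91.5863  96.3537 102.2012] y [-16.91    15.0399]
  rim x [-54.5462  74.8053] y [-85.3741  83.8093] 2305
  table z -1.0844448383073302
```

Call:
{"method": "step_arm", "body": {"increments": [1, 0, -15, 0, 1, 0, -30, 0, 1, 0, -45, 0, 1, 0, -60, 0, 1, 0, -75, 0, 1, 0, -85, 0, 1, 0, -90, 0, 1, 0, -90, 0]}}

```text
time: 2.58
eef_pos: [0.4249, -0.1541, 0.1484]
tool_rot: [-1.74, -2.613, -0.0]
wrist_force: [-0.1, 0.3, 0.7]
width: 0.997
grip_force: 0.0
```

```bash
python3 - <<'E'
from h import *
snap("ins",("side","wrist"))
a=cv2.imread("pics/ins_side.png")[60:260,170:370]; b=cv2.imread("pics/ins_wrist.png")
cv2.imwrite("pics/ins.png",np.hstack([cv2.resize(a,(400,400)),b[:,140:540]]))
E
```

```text
t2.68 tcp case [ 97.1 -40.4 149.8] yang 22.7 F [ 0.55  0.05 -0.23] w 1.0
```

View pics/ins.png

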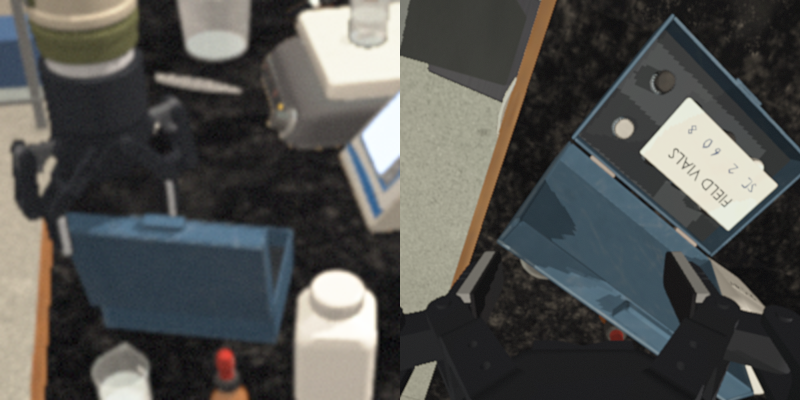

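The side view shows the back finger at crop (65,235), right at the near end of the lid. The front finger is inside at (170,200). In the wrist view both pads, at (480,285) and (685,280), straddle the lid. The back finger overlaps the lid end only narrowly, so I'll shift 5 mm along the hinge and then push slowly.

Call:
{"method": "step_arm", "body": {"increments": [2, -1, 0, 0, 5, -1, 0, 0, 6, 2, 0, 0, 7, 6, 0, 0, 8, 10, 0, 0, 10, 14, 0, 0, 11, 18, 0, 0, 12, 22, 0, 0, 13, 26, 0, 0, 14, 30, 0, 0, 15, 33, 0, 0, 16, 37, 0, 0, 17, 41, 0, 0, 19, 45, 0, 0, 20, 48, 0, 0, 21, 51, 0, 0, 21.5, 54, 0, 0, 22, 56, 0, 0, 22, 56, 0, 0, 22, 56, 0, 0]}}

```text
time: 4.35
eef_pos: [0.4477, -0.0991, 0.1493]
tool_rot: [1.742, 2.614, 0.0]
wrist_force: [-0.7, 0.1, -0.1]
width: 0.999
grip_force: 0.0
```

```bash
python3 - <<'E'
from h import *
snap("p1",("side","scene","wrist"))
a=cv2.imread("pics/p1_side.png")[60:260,170:370]; b=cv2.imread("pics/p1_wrist.png")
cv2.imwrite("pics/p1.png",np.hstack([cv2.resize(a,(400,400)),b[:,140:540]]))
for n in ("side","scene"):
    p,d,W,H=load(n); C=tocase(W); z=C[...,2]
    m=(d>0)&(H[...,0]>92)&(H[...,0]<120)&(H[...,1]>(60 if n=="side" else 20))&(z>75)&(z<150)&(C[...,0]>0)&(C[...,0]<125)&(C[...,1]>-50)&(C[...,1]<78)
    x=C[...,0][m]; f=np.polyfit(z[m],x,1); print(n,m.sum(),"theta",np.pi/2+np.arctan(f[0]),"res",(x-np.polyval(f,z[m])).std())
E
```

```text
t4.50 tcp case [ 37.5 -36.2 149.3] yang 22.6 F [-0.38 -0.33  0.83] w 1.0
side 2772 theta 1.319103370655171 res 1.289478503258451
scene 1611 theta 1.3207332550379045 res 1.1621494787995208
```

View pics/p1.png

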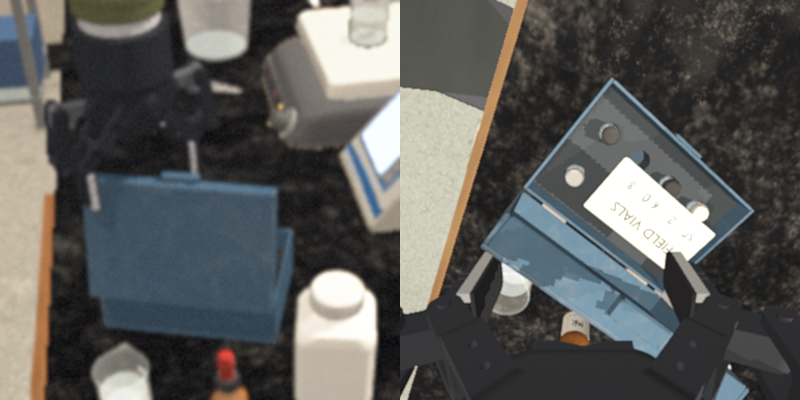

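The lid now stands at 1.32 rad, with the back finger at crop (95,190) touching its near end. Next I'll push it over the balance so it lands on the front finger.

Call:
{"method": "step_arm", "body": {"increments": [1, 3, -1, 0, 2, 6, -1, 0, 3, 9, -2, 0, 3.5, 11.5, -3, 0, 4, 14, -4, 0, 5, 16, -5, 0, 5.5, 18, -6, 0, 6, 20, -7, 0, 6.6, 22, -8, 0, 7.3, 24.3, -9, 0, 7.3, 24.3, -9, 0]}}

```text
time: 5.42
eef_pos: [0.455, -0.0745, 0.1401]
tool_rot: [-1.742, -2.614, -0.0]
wrist_force: [-0.0, 0.2, -0.3]
width: 1.003
grip_force: 0.0
```

```bash
cat >> h.py <<'E'
def theta(n,zlo=70,zhi=150,show=True):
    p,d,W,H=load(n); C=tocase(W); z=C[...,2]
    m=(d>0)&(H[...,0]>92)&(H[...,0]<120)&(H[...,1]>(60 if n=="side" else 20))&(z>zlo)&(z<zhi)&(C[...,0]>-70)&(C[...,0]<125)&(C[...,1]>-45)&(C[...,1]<78)
    q=C[m]; 
    for _ in range(4):
        c=q.mean(0); nn=np.linalg.svd(q-c,full_matrices=False)[2][2]; nn*=np.sign(nn[2]+1e-9); r=(q-c)@nn; q=q[abs(r)<max(2*r.std(),1.5)]
    # h dir=(sin,cos)
    print(n,len(q),"theta %.3f"%np.arctan2(nn[0],nn[2]),"ny %.3f"%nn[1],"res %.2f"%r.std(),"h %.1f"%((c-[60,0,53])@nn))
E
python3 - <<'E'
from h import *
snap("p2",("side","scene"))
theta("side"); theta("scene")
E
```

```text
t5.52 tcp case [ 11.9 -36.5 140.3] yang 22.6 F [0.59 1.15 0.66] w 1.0
side 3038 theta 1.045 ny -0.001 res 1.10 h 21.3
scene 1819 theta 1.042 ny -0.001 res 1.02 h 21.1
```

The lid is at 1.045 rad and still touches the back finger, with the front finger 5 mm ahead of it. I'll continue the nudge.

Call:
{"method": "step_arm", "body": {"increments": [0.6, 2, 0, 0, 1.2, 4, 0, 0, 1.8, 6, 0, 0, 2.4, 8, -1, 0, 2.4, 8, -1, 0, 2.4, 8, -1, 0]}}

```text
time: 6.02
eef_pos: [0.4574, -0.0668, 0.1393]
tool_rot: [-1.742, -2.614, -0.0]
wrist_force: [-0.2, -0.5, 0.3]
width: 1.002
grip_force: 0.0
```

```bash
python3 - <<'E'
from h import *
snap("p3",("side","scene"))
theta("side"); theta("scene")
E
```

```text
t6.12 tcp case [  3.6 -36.6 139.3] yang 22.6 F [0.77 0.04 0.15] w 1.0
side 3203 theta 0.956 ny -0.001 res 1.12 h 21.4
scene 1968 theta 0.950 ny -0.001 res 1.09 h 21.1
```

```bash
python3 - <<'E'
from h import *
p,d,W,H=load("side"); C=tocase(W)
m=(d>0)&(H[...,0]>95)&(H[...,0]<118)&(H[...,1]>60)&(C[...,2]>12)&(C[...,2]<40)&(abs(C[...,0]-58)<12)&(abs(C[...,1])<80)
print("back x",np.median(C[...,0][m]),np.polyfit(C[...,1][m],C[...,0][m],1))
p,d,W,H=load("scene"); C=tocase(W); z=C[...,2]
m=(d>0)&(H[...,0]>92)&(H[...,0]<120)&(abs(C[...,1])<16)&(z>140)&(z<175)&(abs(C[...,0]+2)<30)
for n in ("side","scene"):
    p,d,W,H=load(n); C=tocase(W); z=C[...,2]
    m=(d>0)&(H[...,0]>92)&(H[...,0]<120)&(H[...,1]>20)&(abs(C[...,1])<16)&(z>135)&(abs(C[...,0]+2)<30)
    print(n,m.sum(),"lip x pct",np.percentile(C[...,0][m],[1,5,50]),"z",np.percentile(z[m],[50,95,99]))
s=snap("p3",("wrist",))
a=cv2.imread("pics/p3_side.png")[90:240,190:340]; b=cv2.imread("pics/p3_wrist.png")
cv2.imwrite("pics/p3.png",np.hstack([cv2.resize(a,(400,400)),b[:,140:540]]))
E
```

```text
back x 58.98837444485762 [8.53914003e-05 5.89953783e+01]
side 552 lip x pct [-30.29795214 -22.04037626  14.15716926] z [156.72899754 286.08429734 302.16152218]
scene 222 lip x pct [-10.50822767  -5.593572    15.7257569 ] z [150.7699028  158.48744193 303.70963664]
t6.17 tcp case [  3.6 -36.6 139.3] yang 22.6 F [-0.18  0.13 -0.43] w 1.0
```

View pics/p3.png

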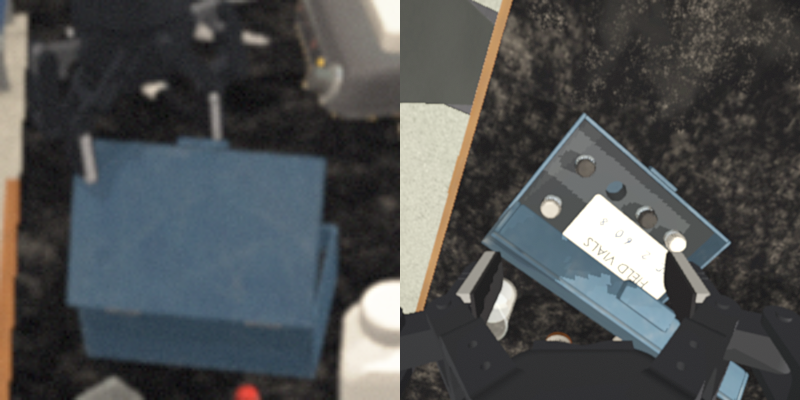

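The side crop shows the lid tilted with the front finger at (214,115), just beyond the lip. Before going on I'll check that it really rests there.

```bash
python3 - <<'E'
from h import *
snap("p4",("side","wrist")); theta("side")
np.set_printoptions(precision=1,suppress=True)
p,d,W,H=load("wrist"); C=tocase(W)
s=np.radians(72.6-22.6); dv=np.array([-np.cos(s),np.sin(s)]); pv=np.array([np.sin(s),np.cos(s)])
m=(d>0)&(d<.35)&(C[...,2]>135)&(C[...,2]<180)&(H[...,1]<40)
q=C[m]; rel=q[:,:2]-[3.6,-36.6]; l=rel@dv; r=rel@pv
for z0 in (146,150,154,160,168):
  for nm,k in (("A",(l>30)&(l<70)),("B",(l<-30)&(l>-70))):
    k=k&(abs(q[:,2]-z0)<2)&(abs(r)<20)
    if k.sum()>5: print(z0,nm,k.sum(),"l",np.percentile(l[k],[3,97]),"r",np.percentile(r[k],[3,97]),"x",np.percentile(q[k,0],[3,97]),"y",np.percentile(q[k,1],[3,97]))
# blue lid free edge from wrist
m=(d>0)&(H[...,0]>95)&(H[...,0]<120)&(H[...,1]>60)&(C[...,2]>140)&(C[...,2]<175)&(C[...,1]<-25)&(C[...,1]>-84)&(d<.4)
print("rim edge x min",np.percentile(C[...,0][m],[1,3,50]),"z",np.percentile(C[...,2][m],[50,97]),m.sum())
E
```

```text
t6.27 tcp case [  3.7 -36.6 139.3] yang 22.6 F [-0.51 -0.24  0.06] w 1.0
side 3203 theta 0.948 ny -0.001 res 1.12 h 21.4
146 A 87 l [42.4 47.4] r [-10.7   9.8] x [-34.9 -16.5] y [-10.4   2.6]
146 B 89 l [-47.8 -42.3] r [-10.7  10.1] x [23.9 38.8] y [-80.4 -62.9]
150 A 204 l [32.2 52.6] r [-11.2  14. ] x [-36.1  -9.9] y [-10.5   2.8]
150 B 158 l [-53.3 -42.4] r [-11.2  10.3] x [23.  38.9] y [-81.7 -62.8]
154 A 182 l [42.4 53.9] r [-11.3   8.8] x [-36.4 -17.2] y [-10.6   1.8]
154 B 210 l [-54.9 -42.4] r [-11.1   9.9] x [23.  38.5] y [-83.  -62.9]
160 A 229 l [42.3 55.7] r [-11.3   9.6] x [-37.4 -16.6] y [-10.5   2.5]
160 B 229 l [-55.7 -42.4] r [-11.1   9.5] x [23.3 38.2] y [-83.4 -63.1]
168 A 276 l [42.5 55.9] r [-11.3   8.9] x [-37.4 -17.3] y [-10.6   2.2]
168 B 284 l [-55.7 -42.4] r [-11.1   9.9] x [23.1 38.6] y [-83.6 -62.9]
rim edge x min [-5.6 -5.2  2.4] z [152.3 157.9] 4664
```

Call:
{"method": "step_arm", "body": {"increments": [0.4, 1.4, -1, 0, 0.8, 2.9, -2, 0, 1.3, 4.3, -3, 0, 1.8, 5.7, -4, 0, 1.8, 5.7, -4, 0, 1.8, 5.7, -4, 0]}}

```text
time: 6.77
eef_pos: [0.4592, -0.061, 0.1352]
tool_rot: [-1.742, -2.614, -0.0]
wrist_force: [-0.6, 0.2, -0.6]
width: 1.0
grip_force: 0.1
```

```bash
python3 - <<'E'
from h import *
snap("p5",("side","scene")); theta("side"); theta("scene")
snap("p5b",("side",)); theta("side")
E
```

```text
t6.87 tcp case [ -2.4 -36.6 135.3] yang 22.6 F [ 1.28 -0.98 -0.11] w 1.0
side 3566 theta 0.813 ny -0.001 res 1.18 h 21.4
scene 2242 theta 0.813 ny -0.001 res 1.12 h 20.8
t6.92 tcp case [ -2.4 -36.6 135.3] yang 22.6 F [-0.72  0.03 -0.56] w 1.0
side 3530 theta 0.813 ny 0.001 res 1.17 h 21.5
```

```bash
python3 - <<'E'
from h import *
snap("p6",("wrist","scene")); theta("scene")
a=cv2.imread("pics/p5b_side.png")[110:230,200:320]; b=cv2.imread("pics/p6_wrist.png")
cv2.imwrite("pics/p6.png",np.hstack([cv2.resize(a,(400,400)),b[:,180:580]]))
p,d,W,H=load("scene"); C=tocase(W)
m=(d>0)&(H[...,0]>95)&(H[...,0]<118)&(C[...,2]>12)&(C[...,2]<40)&(abs(C[...,0]-58)<12)&(abs(C[...,1])<80)
print("back x scene",np.median(C[...,0][m]),m.sum())
p,d,W,H=load("wrist"); C=tocase(W)
m=(d>0)&(H[...,0]>95)&(H[...,0]<120)&(H[...,1]>40)&(C[...,2]>130)&(C[...,2]<175)&(C[...,1]<-25)&(C[...,1]>-84)&(d<.4)
print("rim edge x min",np.percentile(C[...,0][m],[1,3,50]),m.sum())
E
```

```text
t7.02 tcp case [ -2.3 -36.6 135.4] yang 22.6 F [0.07 0.91 0.27] w 1.01
scene 2180 theta 0.812 ny -0.001 res 1.07 h 20.9
back x scene 59.37614255672685 474
rim edge x min [-17.42790841 -16.93219685  -7.61198759] 6007
```

View pics/p6.png

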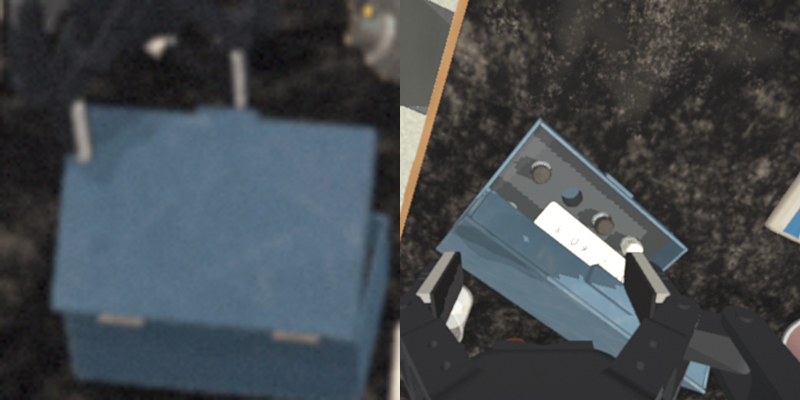

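The lid now rests on the front finger at the lip, seen at left crop (240,95). The wrist view agrees, giving about 0.85 rad. The next path slides the back finger off the near end and pivots about the front finger.

```bash
python3 - <<'E'
import numpy as np
from h import *
c0=np.array([-2.35,-36.6]); ph0=np.radians(50)
off=lambda f: np.array([42.5*np.cos(f)-11*np.sin(f), -(42.5*np.sin(f)+11*np.cos(f))])
A0=c0-off(ph0); print(A0)
for i in range(1,21):
    y=A0[1]-17*min(i/6,1)+ (8*min(max(i-16,0)/3,1))
    f=ph0+np.radians(40)*np.clip((i-6)/10,0,1)
    x=A0[0]-1.0*min(i/6,1)
    d=np.array([x,y])+off(f)-c0; w=d[0]*EX+d[1]*EY
    print("%.1f, %.1f, %.1f, %.3f,"%(w[0],w[1],-2*min(i/6,1),-(f-ph0)))
E
```

```text
[-21.24198454   3.02755254]
-2.7, 1.0, -0.3, -0.000,
-5.3, 2.0, -0.7, -0.000,
-8.0, 3.0, -1.0, -0.000,
-10.6, 4.0, -1.3, -0.000,
-13.3, 5.0, -1.7, -0.000,
-15.9, 6.0, -2.0, -0.000,
-16.2, 9.1, -2.0, -0.070,
-16.4, 12.1, -2.0, -0.140,
-16.3, 15.2, -2.0, -0.209,
-15.9, 18.3, -2.0, -0.279,
-15.4, 21.3, -2.0, -0.349,
-14.7, 24.3, -2.0, -0.419,
-13.7, 27.2, -2.0, -0.489,
-12.6, 30.0, -2.0, -0.559,
-11.3, 32.8, -2.0, -0.628,
-9.7, 35.4, -2.0, -0.698,
-7.2, 34.6, -2.0, -0.698,
-4.6, 33.8, -2.0, -0.698,
-2.1, 33.0, -2.0, -0.698,
-2.1, 33.0, -2.0, -0.698,
```

Call:
{"method": "step_arm", "body": {"increments": [-2.7, 1, -0.3, 0, -5.3, 2, -0.7, 0, -8, 3, -1, 0, -10.6, 4, -1.3, 0, -13.3, 5, -1.7, 0, -15.9, 6, -2, 0, -16.2, 9.1, -2, -0.07, -16.4, 12.1, -2, -0.14, -16.3, 15.2, -2, -0.21, -15.9, 18.3, -2, -0.28, -15.4, 21.3, -2, -0.35, -14.7, 24.3, -2, -0.42, -13.7, 27.2, -2, -0.49, -12.6, 30, -2, -0.56, -11.3, 32.8, -2, -0.63, -9.7, 35.4, -2, -0.7, -7.2, 34.6, -2, -0.7, -4.6, 33.8, -2, -0.7, -2.1, 33, -2, -0.7, -2.1, 33, -2, -0.7]}}

```text
time: 8.68
eef_pos: [0.4576, -0.0287, 0.1332]
tool_rot: [2.532, 1.859, -0.0]
wrist_force: [0.2, 0.4, 0.3]
width: 0.999
grip_force: 0.2
```

```bash
python3 - <<'E'
from h import *
snap("q1",("side","scene","wrist")); theta("side"); theta("scene")
a=cv2.imread("pics/q1_side.png")[90:230,190:330]; b=cv2.imread("pics/q1_wrist.png")
cv2.imwrite("pics/q1.png",np.hstack([cv2.resize(a,(400,400)),b[:,180:580]]))
p,d,W,H=load("wrist"); C=tocase(W)
m=(d>0)&(H[...,0]>95)&(H[...,0]<120)&(H[...,1]>40)&(C[...,2]>110)&(C[...,2]<175)&(C[...,1]<-25)&(C[...,1]>-84)&(d<.4)
if m.sum(): print("rim edge x min",np.percentile(C[...,0][m],[1,3,50]),m.sum())
E
```

```text
t8.83 tcp case [-32.9 -48.3 133.2] yang -17.5 F [0.63 0.29 0.52] w 1.0
side 3494 theta 0.829 ny -0.001 res 1.16 h 21.4
scene 2192 theta 0.828 ny -0.000 res 1.10 h 20.9
rim edge x min [-16.55134739 -16.08497921  -9.12615309] 4455
```

View pics/q1.png

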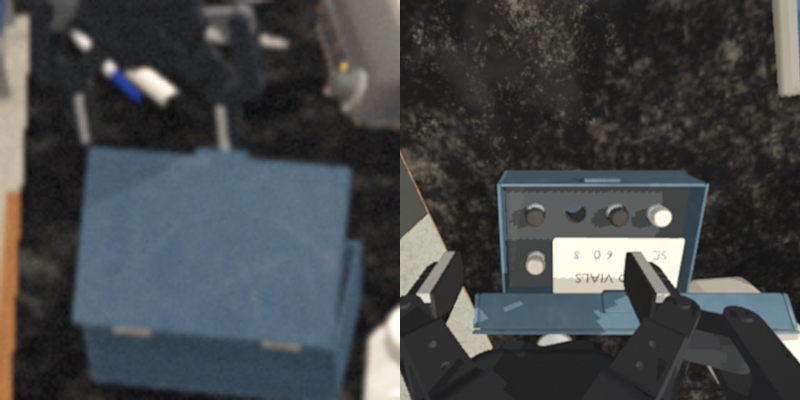

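The side view shows the front finger at the middle of the lip, crop (222,130). The other finger is at (82,120), past the near end and clear of the lid. Next I'll work out the arc for lowering.

```bash
python3 - <<'E'
from h import *
C=lambda t: np.array([60-122*np.cos(t)-np.sin(t), 53+122*np.sin(t)-np.cos(t)])
t0=.843
for a,b,n in ((.843,.5,14),(.5,.25,12)):
    print(a,b)
    for t in np.linspace(a,b,n+1)[1:]:
        d=C(t)-C(a); w=d[0]*EX; print("%.1f, %.1f, %.1f, 0,"%(w[0],w[1],d[1]),end=" ")
    print()
E
```

```text
0.843 0.5
0.7, 2.1, -2.0, 0, 1.3, 4.1, -4.1, 0, 1.9, 6.1, -6.3, 0, 2.5, 8.1, -8.4, 0, 3.1, 10.0, -10.7, 0, 3.7, 11.8, -13.0, 0, 4.3, 13.6, -15.3, 0, 4.8, 15.3, -17.7, 0, 5.3, 17.0, -20.1, 0, 5.8, 18.6, -22.6, 0, 6.3, 20.2, -25.1, 0, 6.8, 21.7, -27.6, 0, 7.2, 23.1, -30.2, 0, 7.7, 24.5, -32.8, 0, 
0.5 0.25
0.4, 1.1, -2.3, 0, 0.7, 2.2, -4.5, 0, 1.0, 3.2, -6.8, 0, 1.3, 4.2, -9.2, 0, 1.6, 5.2, -11.5, 0, 1.9, 6.1, -13.9, 0, 2.2, 6.9, -16.2, 0, 2.4, 7.7, -18.6, 0, 2.6, 8.4, -21.1, 0, 2.9, 9.2, -23.5, 0, 3.1, 9.8, -25.9, 0, 3.3, 10.4, -28.4, 0,
```

Call:
{"method": "step_arm", "body": {"increments": [0.7, 2.1, -2, 0, 1.3, 4.1, -4.1, 0, 1.9, 6.1, -6.3, 0, 2.5, 8.1, -8.4, 0, 3.1, 10, -10.7, 0, 3.7, 11.8, -13, 0, 4.3, 13.6, -15.3, 0, 4.8, 15.3, -17.7, 0, 5.3, 17, -20.1, 0, 5.8, 18.6, -22.6, 0, 6.3, 20.2, -25.1, 0, 6.8, 21.7, -27.6, 0, 7.2, 23.1, -30.2, 0, 7.7, 24.5, -32.8, 0, 7.7, 24.5, -32.8, 0]}}

```text
time: 10.08
eef_pos: [0.4647, -0.0034, 0.1]
tool_rot: [-2.532, -1.858, 0.0]
wrist_force: [-0.4, 0.2, -0.2]
width: 1.004
grip_force: 0.3
```

```bash
cat >> h.py <<'E'
def edge():
    # free-edge height of top face near x of lid front; theta from height of plane points at y in [-45,78], front-most 25 mm
    for n in ("side","scene"):
        p,d,W,H=load(n); C=tocase(W); z=C[...,2]
        m=(d>0)&(H[...,0]>92)&(H[...,0]<120)&(H[...,1]>20)&(z>56)&(z<150)&(C[...,0]>-75)&(C[...,0]<60)&(C[...,1]>-45)&(C[...,1]<75)
        q=C[m]; v=q[:,[0,2]]-[60,53]; R=np.hypot(v[:,0],v[:,1]); k=(R>90)&(R<120)
        t=np.arctan2(v[k,1],-v[k,0])-np.arcsin(np.clip(21/R[k],-1,1)); print(n,"edge theta med %.3f"%np.median(t),k.sum())
def force(n=8):
    from station import bot,eyes
    F=[]
    for _ in range(n): eyes.get_image("side"); F.append(bot.observe()["wrist_force"])
    F=np.array(F); print("F case x %.2f z %.2f"%((F[:,:2]@EX).mean(),F[:,2].mean()),"sd",F.std(0).round(2))
E
python3 - <<'E'
from h import *
snap("q2",("side","scene")); theta("side",60,140); theta("scene",60,140); edge(); force()
E
```

```text
t10.18 tcp case [-59.  -48.5 100.4] yang -17.5 F [-0.78  0.6  -0.55] w 1.0
side 3212 theta 0.413 ny 0.000 res 1.11 h 21.2
scene 2061 theta 0.414 ny -0.001 res 1.09 h 20.0
side edge theta med 0.415 779
scene edge theta med 0.405 500
F case x -0.71 z -0.33 sd [0.45 0.47 0.58]
```

```bash
cat >> h.py <<'E'
def back():
    for n in ("side","scene"):
        p,d,W,H=load(n); C=tocase(W)
        m=(d>0)&(H[...,0]>92)&(H[...,0]<120)&(H[...,1]>20)&(C[...,2]>12)&(C[...,2]<40)&(abs(C[...,0]-58)<8)&(C[...,1]>-70)&(C[...,1]<75)
        m2=(d>0)&(H[...,0]>92)&(H[...,0]<120)&(H[...,1]>20)&(C[...,2]>12)&(C[...,2]<45)&(abs(C[...,0]-10)<40)&(abs(C[...,1]-85)<8)
        print(n,"back x %.2f"%np.median(C[...,0][m]),m.sum(),"end y %.2f"%(np.median(C[...,1][m2]) if m2.any() else 0),m2.sum())
E
python3 - <<'E'
from h import *
back()
z=np.load("side.npz")
snap("q3",("wrist",))
a=cv2.imread("pics/q2_side.png")[80:230,190:340]; b=cv2.imread("pics/q3_wrist.png")
cv2.imwrite("pics/q3.png",np.hstack([cv2.resize(a,(400,400)),b[:,180:580]]))
E
# initial reference
python3 - <<'E'
E
```

```text
side back x 59.00 776 end y 84.42 83
scene back x 59.42 427 end y 84.88 63
t10.63 tcp case [-58.9 -48.4 100.6] yang -17.5 F [-0.16  0.94 -0.02] w 1.0
```

View pics/q3.png

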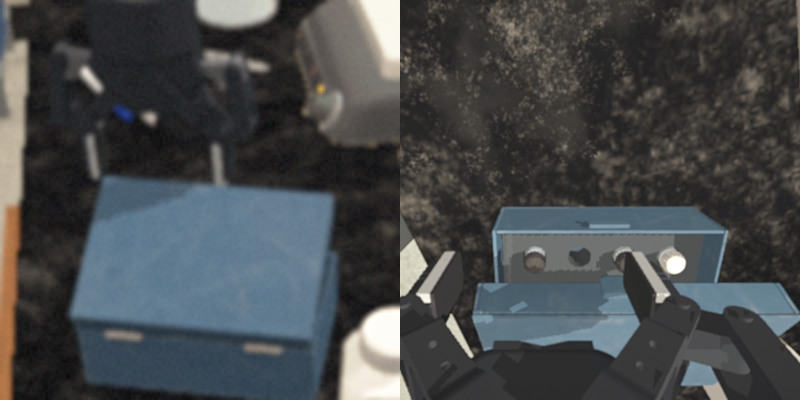

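In the side crop the lid is about a third open. The front finger is at (218,165), with its tip hidden behind the lip.

```bash
python3 - <<'E'
from h import *
p,d,W,H=load("wrist"); C=tocase(W); z=C[...,2]
m=(d>0)&(H[...,0]>95)&(H[...,0]<120)&(H[...,1]>40)&(z>70)&(z<140)&(C[...,1]<-20)&(C[...,1]>-82)&(C[...,0]<20)&(C[...,0]>-70)
q=C[m]; print(m.sum(),"x",np.percentile(q[:,0],[1,3,50]),"z",np.percentile(q[:,2],[3,50,99]))
for x0 in range(-50,10,6):
    k=abs(q[:,0]-x0)<2
    if k.sum()>5: print(x0,np.percentile(q[k,2],[5,50,95]).round(1),k.sum())
# finger A tip from wrist
m=(d>0)&(H[...,1]<45)&(abs(C[...,0]+59)<16)&(abs(C[...,1]+1)<14)&(z>90)&(z<130)
q=C[m]; print("A zmin",np.percentile(q[:,2],[0,1,3]),"x",np.percentile(q[:,0],[2,98]),"y",np.percentile(q[:,1],[2,98]))
E
```

```text
6737 x [-44.73083189 -44.32937531 -37.73076316] z [100.67126978 110.80972287 117.71846584]
-44 [ 99.8 103.  106.9] 1286
-38 [110.6 114.4 117.6] 1740
-32 [114.6 115.6 116.5] 435
-26 [112.1 113.  114. ] 399
-20 [109.5 110.3 111.3] 370
-14 [106.8 107.7 108.7] 339
-8 [104.1 105.2 106.2] 108
-2 [101.2 102.5 103.2] 15
A zmin [ 99.21333308 100.75633739 106.01037343] x [-70.30369061 -49.98649034] y [-5.89666925  7.60652328]
```

The finger holds the lip's front face by friction at about 0.41 rad, and the case has not moved. I'll keep following the arc with a slight inward bias.

```bash
cat > arc.py <<'E'
import sys; from h import *
a0,a1,R0,R1,n=map(float,sys.argv[1:]); n=int(n)
P=lambda a,R: np.array([-R*np.cos(a),R*np.sin(a)])
for i in range(1,n+1):
    f=i/n; d=P(a0+(a1-a0)*f,R0+(R1-R0)*min(1,i/4))-P(a0,R0); w=d[0]*EX; print("%.1f, %.1f, %.1f, 0,"%(w[0],w[1],d[1]),end=" ")
print()
E
python3 arc.py .447 .28 121.1 120.6 14
python3 - <<'E'
from h import *
snap("q4",("side",)); theta("side",60,140); 
E
```

```text
0.2, 0.5, -1.4, 0, 0.3, 0.9, -2.7, 0, 0.4, 1.4, -4.1, 0, 0.6, 1.8, -5.5, 0, 0.7, 2.4, -6.8, 0, 0.9, 2.9, -8.1, 0, 1.1, 3.4, -9.5, 0, 1.2, 3.8, -10.8, 0, 1.3, 4.3, -12.2, 0, 1.5, 4.8, -13.5, 0, 1.6, 5.2, -14.9, 0, 1.8, 5.6, -16.3, 0, 1.9, 6.0, -17.6, 0, 2.0, 6.4, -19.0, 0, 
t10.68 tcp case [-58.9 -48.4 100.6] yang -17.5 F [0.22 1.03 1.03] w 1.0
side 3152 theta 0.413 ny 0.000 res 1.11 h 21.2
```

Call:
{"method": "step_arm", "body": {"increments": [0.2, 0.5, -1.4, 0, 0.3, 0.9, -2.7, 0, 0.4, 1.4, -4.1, 0, 0.6, 1.8, -5.5, 0, 0.7, 2.4, -6.8, 0, 0.9, 2.9, -8.1, 0, 1.1, 3.4, -9.5, 0, 1.2, 3.8, -10.8, 0, 1.3, 4.3, -12.2, 0, 1.5, 4.8, -13.5, 0, 1.6, 5.2, -14.9, 0, 1.8, 5.6, -16.3, 0, 1.9, 6, -17.6, 0, 2, 6.4, -19, 0]}}

```text
time: 11.85
eef_pos: [0.4671, 0.0032, 0.0815]
tool_rot: [-2.532, -1.859, -0.002]
wrist_force: [1.2, 5.6, 1.1]
width: 1.001
grip_force: 3.0
```

```bash
python3 - <<'E'
from h import *
snap("q5",("side","scene")); theta("side",56,120); theta("scene",56,120); edge(); back(); force()
E
```

```text
t11.95 tcp case [-66.2 -48.3  81.4] yang -17.4 F [1.57 5.   1.9 ] w 1.0
side 2834 theta 0.247 ny 0.001 res 1.03 h 21.1
scene 1904 theta 0.242 ny 0.002 res 1.08 h 20.2
side edge theta med 0.247 674
scene edge theta med 0.234 435
side back x 59.06 788 end y 84.45 78
scene back x 59.43 436 end y 84.94 60
F case x -5.34 z 1.15 sd [0.58 0.45 0.44]
```

```bash
python3 arc.py .28 .16 120.6 121.0 10
```

```text
0.1, 0.5, -1.4, 0, 0.3, 0.9, -2.7, 0, 0.4, 1.4, -4.1, 0, 0.6, 1.8, -5.5, 0, 0.7, 2.1, -6.9, 0, 0.7, 2.4, -8.3, 0, 0.8, 2.7, -9.8, 0, 0.9, 2.9, -11.2, 0, 1.0, 3.2, -12.6, 0, 1.1, 3.4, -14.1, 0,
```

Call:
{"method": "step_arm", "body": {"increments": [0.1, 0.5, -1.4, 0, 0.3, 0.9, -2.7, 0, 0.4, 1.4, -4.1, 0, 0.6, 1.8, -5.5, 0, 0.7, 2.1, -6.9, 0, 0.7, 2.4, -8.3, 0, 0.8, 2.7, -9.8, 0, 0.9, 2.9, -11.2, 0, 1, 3.2, -12.6, 0, 1.1, 3.4, -14, 0]}}

```text
time: 13.18
eef_pos: [0.468, 0.0062, 0.0673]
tool_rot: [2.533, 1.858, 0.0]
wrist_force: [1.6, 4.3, 0.1]
width: 0.998
grip_force: 2.5
```

```bash
python3 - <<'E'
from h import *
snap("q6",("side","scene")); theta("side",56,120); theta("scene",56,120); edge(); back(); force()
E
```

```text
t13.28 tcp case [-69.2 -48.4  67.2] yang -17.5 F [ 1.02  3.57 -0.37] w 1.0
side 2568 theta 0.128 ny -0.000 res 0.97 h 21.0
scene 1730 theta 0.123 ny 0.000 res 1.04 h 20.0
side edge theta med 0.128 576
scene edge theta med 0.115 386
side back x 59.61 779 end y 84.40 80
scene back x 60.10 434 end y 84.86 58
F case x -4.39 z 0.56 sd [0.41 0.25 0.42]
```

```bash
python3 arc.py .16 .08 121.0 121.25 8; python3 arc.py .08 .03 121.2 121.2 6
```

```text
0.1, 0.2, -1.2, 0, 0.1, 0.5, -2.4, 0, 0.2, 0.7, -3.6, 0, 0.3, 0.9, -4.8, 0, 0.3, 1.0, -6.0, 0, 0.4, 1.1, -7.2, 0, 0.4, 1.2, -8.4, 0, 0.4, 1.3, -9.6, 0, 
0.0, 0.1, -1.0, 0, 0.0, 0.1, -2.0, 0, 0.1, 0.2, -3.0, 0, 0.1, 0.2, -4.0, 0, 0.1, 0.3, -5.0, 0, 0.1, 0.3, -6.1, 0,
```

Call:
{"method": "step_arm", "body": {"increments": [0.1, 0.2, -1.2, 0, 0.1, 0.5, -2.4, 0, 0.2, 0.7, -3.6, 0, 0.3, 0.9, -4.8, 0, 0.3, 1, -6, 0, 0.4, 1.1, -7.2, 0, 0.4, 1.2, -8.4, 0, 0.4, 1.3, -9.6, 0]}}

```text
time: 14.35
eef_pos: [0.4683, 0.0075, 0.0578]
tool_rot: [-2.533, -1.858, -0.0]
wrist_force: [1.5, 5.3, 1.6]
width: 1.001
grip_force: 2.6
```

```bash
python3 - <<'E'
from h import *
snap("q7",("side","scene")); theta("side",56,120); theta("scene",56,120); edge(); back(); force()
E
```

```text
t14.45 tcp case [-70.5 -48.5  57.7] yang -17.5 F [2.43 4.01 0.69] w 1.0
side 2401 theta 0.049 ny -0.001 res 0.95 h 20.9
scene 1615 theta 0.045 ny 0.001 res 0.97 h 19.9
side edge theta med 0.048 518
scene edge theta med 0.034 351
side back x 59.77 787 end y 84.41 76
scene back x 60.31 432 end y 84.78 63
F case x -4.46 z 0.39 sd [0.67 0.35 0.28]
```

Call:
{"method": "step_arm", "body": {"increments": [0, 0.1, -0.8, 0, 0, 0.2, -1.6, 0, 0.1, 0.3, -2.4, 0, 0.1, 0.3, -3.2, 0, 0.1, 0.4, -4, 0, 0.1, 0.4, -4.8, 0, 0.1, 0.4, -5.5, 0, 0.1, 0.4, -6, 0]}}

```text
time: 15.52
eef_pos: [0.4685, 0.0078, 0.0519]
tool_rot: [2.533, 1.858, 0.0]
wrist_force: [0.9, 4.9, 3.5]
width: 1.0
grip_force: 2.4
```

```bash
python3 - <<'E'
from h import *
snap("q8",("side","scene")); theta("side",56,120); theta("scene",56,120); edge(); back(); force()
E
```

```text
t15.62 tcp case [-71.  -48.4  52. ] yang -17.5 F [0.97 3.9  1.52] w 1.0
side 1353 theta 0.006 ny -0.000 res 1.22 h 20.5
scene 908 theta 0.004 ny 0.002 res 1.12 h 19.5
side edge theta med 0.000 488
scene edge theta med -0.011 334
side back x 59.90 784 end y 84.44 80
scene back x 60.27 428 end y 84.73 58
F case x -4.96 z 1.05 sd [0.51 0.56 0.4 ]
```

Call:
{"method": "step_arm", "body": {"increments": [0, 0.1, -0.5, 0, 0.1, 0.2, -1, 0, 0.1, 0.4, -1, 0, 0.2, 0.6, -1, 0, 0.3, 1, -1, 0, 0.6, 2, -1, 0, 1.5, 5, -1, 0, 4, 13, -1, 0, 9, 28, 0, 0, 15, 48, 10, 0, 20, 65, 40, 0, 22, 70, 75, 0, 22, 70, 110, 0, 22, 70, 130, 0, 22, 70, 130, 0]}}

```text
time: 17.27
eef_pos: [0.4934, 0.0786, 0.1868]
tool_rot: [2.528, 1.856, 0.01]
wrist_force: [1.2, -0.4, 0.9]
width: 1.004
grip_force: 0.0
```

```bash
python3 - <<'E'
from h import *
snap("q9",("side","scene")); theta("side",56,120); theta("scene",56,120); edge(); back()
a=cv2.imread("pics/q9_side.png")[90:290,180:380]; b=cv2.imread("pics/q9_scene.png")[110:270,220:380]
cv2.imwrite("pics/q9.png",np.hstack([cv2.resize(a,(400,400)),cv2.resize(b,(400,400))]))
E
```

```text
t17.37 tcp case [-144.9  -47.9  182.5] yang -17.5 F [ 0.61 -0.08 -0.65] w 1.0
side 1347 theta 0.007 ny -0.002 res 1.25 h 20.4
scene 894 theta 0.002 ny -0.001 res 1.02 h 19.6
side edge theta med 0.000 488
scene edge theta med -0.012 333
side back x 59.97 788 end y 84.41 79
scene back x 60.42 436 end y 84.64 58
```

View pics/q9.png

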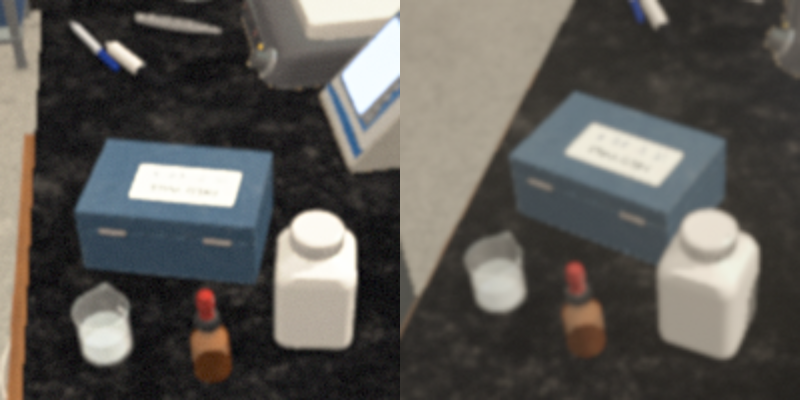

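The case is fully shut, the two bottles and the beaker stand untouched, and the arm is clear. I'm handing the job in.

```bash
python3 -c "
from station import bot
print(bot.sign_off())"
```

```text
the job is handed in; nothing more can be done
None
```

The lid was nudged over its balance, caught on a finger and lowered until shut (within about 0.01 rad by camera), with the case shifted about 1 mm, the bottles and beaker untouched, and the job handed in at about 17 s; part of the lowering was held only by friction on the front of the lip, pushing sideways with up to about 5 N.

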